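Count the bracket in and hold it against the sprung fence

ROBOT

A 7-joint arm with a two-finger parallel gripper is mounted at the origin on the work surface. World frame = base frame: x ahead of the robot, y to its left, z up, the work surface at z = 0. Lengths are in m, angles in degrees, forces in N, time in s.
With the tool pointing down it reaches from about 0.4 to 0.85 m from the base axis. Payload 6.9 kg.
Tool frame: the origin (TCP) lies at the very end of the fingers, on their centre line; the grasp point (between the pads) lies 19 mm behind it; z points along the fingers, y is the line along which they close (so a half turn about z gives the same grasp; the last joint's range is limited). The gripper opens to 85 mm and grips with 20 to 120 N. Pads are 22 mm wide; open, the fingers measure 114 mm over their backs; the gripper's body (76 mm by 85 mm) begins 54 mm behind the grasp point. The pads swing forward as they close: fully open they stand 13 mm farther back than shut.
Start: joints at [69.758, 29.078, -13.613, 85.955, 7.202, 65.827, -8.869], TCP at [0.277, -0.56, 0.231] pointing down, gripper open.
Joint ranges: [-176.47, 176.47], [-13.61, 117.27], [-81.72, 77.17], [0.22, 143.17], [-87.28, 267.28], [10, 112.55], [-165.47, 165.47]. Speed limits (degrees/s): [136.94, 136.94, 180, 180, 180, 180, 180].

INTERFACE

Orientations are given as a 3x3 rotation matrix whose columns are the frame's x, y, z axes.
In Python, from rig import * gives the robot as it stands.
- The arm moves only by the tool jog_arm, called after ">>>" as name([rows], argument=value, ...), one row to a line, values as JSON. Schema: {"type":"object","properties":{"steps":{"type":"array","items":{"type":"array","items":{"type":"array","items":{"type":"number"},"minItems":5,"maxItems":5},"minItems":1,"maxItems":5},"minItems":1,"maxItems":1},"only":{"type":"string"},"quiet":{"type":"boolean"},"lines":{"type":"string"}},"required":["steps"],"additionalProperties":false}. steps is a list that holds a single list of rows (three levels of brackets), with 1 to 5 rows, each of 5 numbers: dx, dy, dz in m, then a turn about the tool's z in degrees, then the finger opening in m; each row is the pose to reach, as a shift and turn from the pose commanded when the call began, along the tool's axes at that moment; what a row does not reach only later rows make up. A row lasts 1/8 s, in which the tool goes at most 0.0625 m and 10.7 degrees, less where a joint would pass 70% of its speed; a pose out of reach is approached as far as the arm can. The fingers move at their own pace and stop on an object; the grip force is fixed at half the most. Time passes only in rows, so rows that do not move let the fingers close. The tool returns the time, the measured TCP pose, the force, the opening and the grip force at its end. only (a regular expression) keeps the lines of the reply that match it, lines (a string "A,B") keeps lines A to B, and quiet returns only ok. Input that does not fit is refused with a message, and nothing moves.
- state(): the state, without advancing time (a new reading comes with each control period).
- camera(name): name is "scene" or "side" or "wrist"; returns (picture, depth): 420x560x3 uint8, blue, green, red; 420x560 float32, m along the optical axis (not along the pixel's ray), 0 where there is no reading.
- calibration(name): a dict with "intrinsics" (3x3 intrinsics, pixels), "k1" (the pictures are not rectified: a ray, as slopes to the right and down, at radius r is drawn at 1 + k1 r^2 times it, then the intrinsics apply), "world_to_cam" (4x4, takes a point from world to camera coordinates). Camera axes: x right, y down, z forward; pixel columns grow to the right and rows downward; lengths in m; the calibration is good to about 2 mm. A picture is of the moment at which its call begins: read the wrist's pose just before it. calibration takes no time and is no camera call; for the wrist camera it gives the pose at the moment of the call.
- close_job(): hands the job in; it is judged then, once.
The state is a dict: "time_s": time; "joint_pos": joint angles; "joint_vel": joint speeds; "effort": joint torques, N m; "ee_pos": TCP position; "tool_rot": TCP orientation; "ft_force": force on the tool from outside, world axes, zero at the start; "moment": the same for the moment, N m; "finger_gap": finger opening in m; "grasp_force": force on a finger pad.
Only numpy, scipy, OpenCV 4.12 (cv2) and the standard library are available. Lean on these libraries where they do the work, as an engineer would, in place of code of your own. Each camera call takes 0.05 s, during which the arm holds its last target. There are 200 camera calls.

TASK

Click the piece in on the bench counter: swing its sprung lever all the way to the stop and let it spring fully back. Then pick up the aluminium angle bracket with the middle rib and set it flat on the jig plate, upright flange towards the grey sprung fence, midway between the two cheeks, and press it flush against the fence with a steady push of about 10 N (the fence face then stands level with the fronts of the cheeks), without ramming the fence or disturbing the other things on the table. Be my third hand: finish while still gripping the bracket and pressing it there, so that I can screw it down.

Things in the scene. Friction and masses are not known exactly. Their poses are not given: they have to be found in the camera images.
- counter: bench counter, fixed: grey box 80 x 80 x 45 mm on a dark foot 110 x 100 mm, with a sprung steel lever on top. Origin: centre of the underside, z up; its -x points roughly to the robot
- lever (a joint): the counter's lever, turning level: 0 rad at rest, 1.1 rad at its stop, growing counter-clockwise seen from above. A spring drives it back to 0 when let go; at the post it takes 2 N to start and about 4.5 N at the stop
- post_top (a point): centre of the top of the lever's upright black finger post, round, 14 mm across, 102 mm above the table, free to grip over its upper 43 mm. Moves with the lever, 75 mm from the pivot
- pivot (a point): on the lever's upright turning axis, on top of the counter, 49 mm above the table; axes as the counter's, still. At rest the lever arm points 0.55 rad to the +y side of -x, at the stop 0.55 rad to the -y side of -x. The arm is a flat bar 50 to 56 mm above the table (hub to 59 mm)
- bracket: angle bracket with a middle rib, bare aluminium, loose, standing on its base flange, about 0.32 kg. Origin: centre of the underside, z up. Base flange 70 (x) x 100 (y) x 8 mm; upright flange 100 mm wide (y), 8 mm thick, 60 mm tall, its outer flat face at x = +35 mm facing +x
- rib (a point): point on the bracket in the middle of its rib, the place to grip from above with the fingers closing along y; 4 mm in x and 34 mm in z from the bracket's origin, axes as the bracket's. The rib (y = 0) is 10 mm thick in y, from x = -18 to +27 mm, its top 52 mm above the underside
- jig: jig, fixed: aluminium bed plate 200 x 200 x 12 mm. Origin: centre of its underside, z up; +x points from the open side to the fence, roughly away from the robot. Fixed steel cheeks, 62 mm tall over the table, stand beside the fence at y = 62 to 80 and -62 to -80 mm, front faces at x = 42.5 mm
- fence: sprung fence of the jig: grey upright bar 110 (y) x 12 x 45 mm, 1.5 mm above the bed. Origin: middle of the lower edge of its flat front face, axes as the jig's. Face at jig x = 30 mm at rest; slides along jig +x only, up to 30 mm (hard stop), spring 0.8 N per mm from zero: 10 N at 12.5 mm, face then level with the cheeks' fronts
- plain_angle: small plain angle of aluminium WITHOUT a rib, 60 mm long, legs 50 and 46 mm; bystander; origin at the centre of its underside
- strap: flat aluminium strap 80 x 35 x 8 mm lying on the table; bystander; origin at the centre of its underside
- tape: roll of beige tape, a ring 90 mm across, 24 mm high, lying flat; bystander; origin at the centre of its underside
- driver: screwdriver with a black handle, lying; bystander
- bottle: closed white plastic bottle, 60 mm across, 160 mm tall, standing; bystander; origin at the centre of its underside
- weight: steel cylinder 44 mm across, 30 mm high, standing; bystander; origin at the centre of its underside
There are look-alikes about, which are no part of the job. What is shaped like the bracket but red is not meant.

How it is judged:
By the outcome, as a careful person would: the job done as asked, in the order asked, and still so for the second after the job is handed in, while the arm keeps its last pose, push and grip.
It also fails if it takes over 64 s, if anything falls off the work surface, if the arm or the gripper's body presses on something with over 40 N, if the wrist force passes 120 N, or if a joint passes its speed limit or range.

## Working session

There is one attempt and no reset: what is moved stays moved. The work goes in short steps, Python scripts to look and compute and a tool call to move; the robot and the scene stay as the last step left them, time stands still between calls to the robot, and variables do not carry over. Pictures are saved under pics/ and viewed, at most 10 in all, crops included, and the job is handed in when it is done.

```bash
ls; mkdir -p pics
```

Create h.py:
```python
from rig import *
import numpy as np, cv2
def snap(n,f):
    c=calibration(n); p,d=camera(n); cv2.imwrite(f'pics/{f}.png',p); np.savez(f'pics/{f}.npz',p=p,d=d,K=c['intrinsics'],k1=c['k1'],T=c['world_to_cam']); return p,d
def load(f): return np.load(f'pics/{f}.npz')
def ray(s,uv):
    K=s['K'];k=float(s['k1'])
    return cv2.undistortPoints(np.array(uv,float).reshape(-1,1,2),K,np.array([k,0,0,0,0.])).reshape(-1,2)
def at_z(s,uv,z):
    T=s['T'];R=T[:3,:3];o=-R.T@T[:3,3]
    r=np.c_[ray(s,uv),np.ones(len(np.array(uv).reshape(-1,2)))]@R
    return o+r*((z-o[2])/r[:,2])[:,None]
def by_depth(s,uv):
    uv=np.array(uv).reshape(-1,2);d=np.array([s['d'][int(round(v)),int(round(u))] for u,v in uv])
    T=s['T'];R=T[:3,:3];o=-R.T@T[:3,3]
    return o+(np.c_[ray(s,uv),np.ones(len(uv))]*d[:,None])@R
def cloud(s):
    v,u=np.mgrid[0:420,0:560];return by_depth(s,np.c_[u.ravel(),v.ravel()]).reshape(420,560,3)
def proj(s,P):
    T=s['T'];return cv2.projectPoints(np.array(P,float).reshape(-1,1,3),cv2.Rodrigues(T[:3,:3])[0],T[:3,3],s['K'],np.array([float(s['k1']),0,0,0,0.]))[0].reshape(-1,2)
```

Run:
```python
from h import *
a=snap('scene','s0')[0];b=snap('side','d0')[0]
np.set_printoptions(precision=3,suppress=True)
s=state();print(s['ee_pos'],s['tool_rot'],s['finger_gap'],s['time_s'])
for n in('s0','d0'):
    S=load(n);print(-S['T'][:3,:3].T@S['T'][:3,3],S['k1'],S['K'][0,0])
```

```text
pics
[ 0.277 -0.56   0.231] [[ 0.897  0.443 -0.001]
 [ 0.443 -0.897  0.001]
 [-0.    -0.002 -1.   ]] 0.08549290014288691 0.1
[1.111 0.243 1.111] -0.08216683764899207 404.1256178534861
[0.053 0.518 0.691] -0.03856909886109497 401.5461213342937
```

View pics/s0.png

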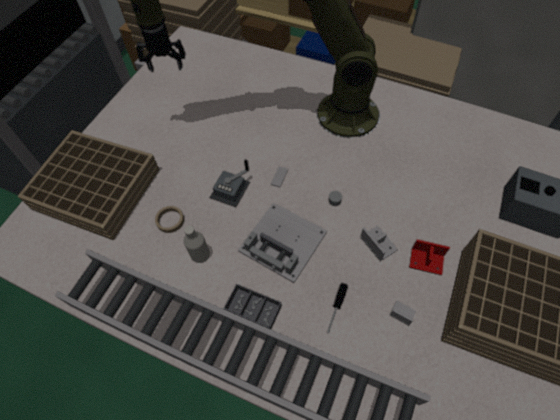

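View pics/d0.png

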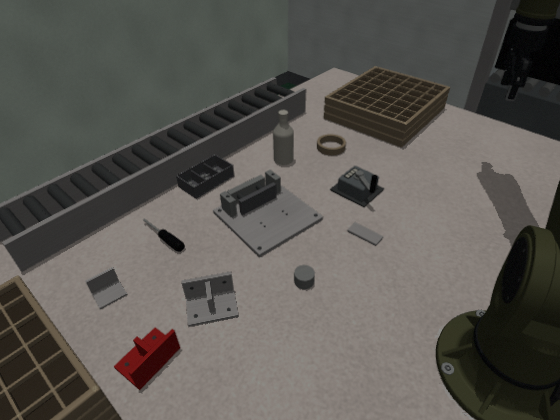

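In the side view there are three bracket-like things. The grey one at (210,297) has a middle rib, the small grey one at (107,287) has none, and the red one at (147,355) is excluded. The one at (210,297), scene view (378,240), fits the description. The counter is at scene (230,186) with its post at (247,165), and the jig is at scene (283,240). I'll confirm with enlarged crops.

Run:
```python
from h import *
a=load('s0')['p'];b=load('d0')['p']
f=lambda i,x,y,w,h:cv2.resize(i[y:y+h,x:x+w],(400,300),interpolation=cv2.INTER_CUBIC)
m=np.vstack([np.hstack([f(b,165,250,100,75),f(a,350,215,60,45)]),np.hstack([f(b,310,150,100,75),f(a,200,150,80,60)])])
cv2.imwrite('pics/c1.png',cv2.convertScaleAbs(m,alpha=1.5))
m=np.vstack([np.hstack([f(b,200,165,140,105),f(a,230,195,107,80)]),np.hstack([f(b,70,260,80,60),f(b,110,320,80,60)])])
cv2.imwrite('pics/c2.png',cv2.convertScaleAbs(m,alpha=1.5))
```

```text
(no output)
```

View pics/c1.png

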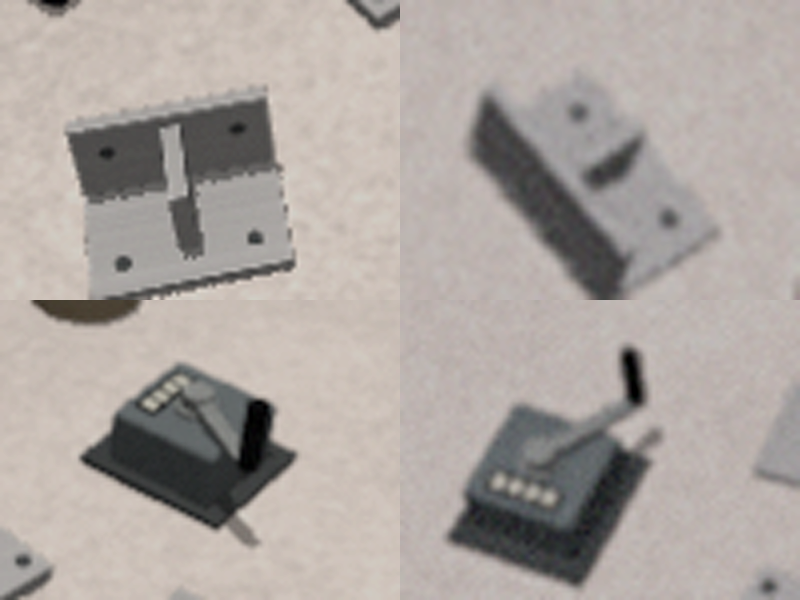

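View pics/c2.png

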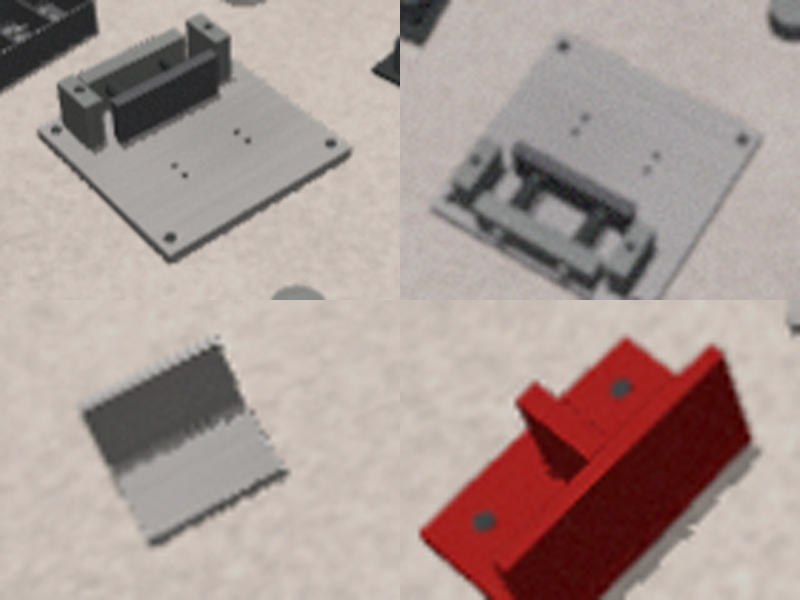

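The crops confirm it: the grey bracket with the rib is the target (rib top at side ~(208,283)). The plain angle has no rib and the red one is the decoy. The lever is at rest, with its post top at side ~(374,176) and scene ~(246,160).

Create m1.py:
```python
from h import *
from scipy.optimize import least_squares
np.set_printoptions(precision=4,suppress=True)
S=load('s0');D=load('d0')
cd=lambda x,y,ox,oy,w:[ox+x*w/400,oy+y*w/400]
def show(n,ps,pd,z):
    a=at_z(S,ps,z)if len(ps) else None;b=at_z(D,pd,z);print(n,z,'\n scene',a,'\n side',b)
show('post',[cd(230,52,200,150,80)],[cd(258,104,310,150,100)],.102)
show('hub',[cd(140,153,200,150,80)],[cd(197,92,310,150,100)],.059)
# corner fit helper: obs list of (cam, modelpoint, uv)
def fit(obs,x0):
    def f(p):
        c,s=np.cos(p[2]),np.sin(p[2]);r=[]
        for C,m,uv in obs:
            P=[p[0]+c*m[0]-s*m[1],p[1]+s*m[0]+c*m[1],m[2]];r+=list(proj(C,P)[0]-uv)
        return np.array(r)
    q=least_squares(f,x0,loss='soft_l1');print(q.x,np.degrees(q.x[2]),'res px\n',f(q.x).reshape(-1,2).round(1).tolist());return q.x
jd=lambda x,y:cd(x,y,200,165,140); js=lambda x,y:cd(x,y,230,195,107)
J=.1
jig=fit([(D,(-J,J,.012),jd(170,254)),(D,(-J,-J,.012),jd(350,150)),(D,(J,J,.012),jd(40,131)),
 (S,(-J,J,.012),js(361,138)),(S,(-J,-J,.012),js(160,35)),(S,(J,-J,.012),js(33,208))],[.6,-.05,0])
bd=lambda x,y:cd(x,y,165,250,100); bs=lambda x,y:cd(x,y,350,215,60)
fit([(D,(.035,.05,.06),bd(66,127)),(D,(.035,-.05,.06),bd(265,87)),(D,(-.035,-.05,.008),bd(295,260)),
 (S,(.035,-.05,.06),bs(90,90)),(S,(.035,.05,.06),bs(230,250)),(S,(-.035,.05,.008),bs(320,232)),(S,(-.035,-.05,.008),bs(180,70))],[.5,.2,0])
```

```bash
python3 m1.py
```

```text
post 0.102 
 scene [[ 0.4245 -0.2079  0.102 ]] 
 side [[ 0.4195 -0.211   0.102 ]]
hub 0.059 
 scene [[ 0.4915 -0.2441  0.059 ]] 
 side [[ 0.4832 -0.2487  0.059 ]]
[ 0.5941 -0.0074 -0.1265] -7.246556204952022 res px
 [[-0.5, 0.9], [-0.3, -1.7], [-3.0, -0.5], [0.7, -3.3], [-0.4, -2.8], [-1.0, -1.0]]
[ 0.4849  0.2658 -0.5823] -33.36077651110105 res px
 [[-1.1, -0.6], [-1.0, -0.2], [-0.7, 0.1], [-1.1, -2.0], [-0.5, -0.9], [0.2, -2.3], [0.3, -1.7]]
```

>>> jog_arm([
  [[0.285,-0.25,0,26.3,0.045],[0.285,-0.25,0,26.3,0.045],[0.285,-0.25,0,26.3,0.045],[0.285,-0.25,0,26.3,0.045],[0.285,-0.25,0,26.3,0.045]],
])

```text
time_s: 0.72
ee_pos: [0.3966, -0.2695, 0.2312]
tool_rot: [[1.0, -0.0, 0.0], [-0.0, -1.0, 0.0], [0.0, -0.0, -1.0]]
ft_force: [1.1, -0.2, 0.3]
finger_gap: 0.0451
grasp_force: 0.0
```

Run:
```python
from h import *
a=snap('wrist','w1')[0]
S=load('w1');print(-S['T'][:3,:3].T@S['T'][:3,3],S['T'][:3,:3],proj(S,[[.42,-.21,.102],[.487,-.246,.059],[.425,-.287,.102]]),state()['ee_pos'])
```

```text
[ 0.47484127 -0.26977738  0.3753331 ] [[ 6.69513531e-06 -9.99999642e-01 -8.46447087e-04]
 [-9.52648662e-01 -2.63760004e-04  3.04073110e-01]
 [-3.04073224e-01  8.04330874e-04 -9.52648323e-01]] [[213.09092136 176.41192428]
 [257.29397424  95.66039712]
 [303.388016   170.52725339]] [ 0.40029103 -0.26046532  0.2314368 ]
```

View pics/w1.png

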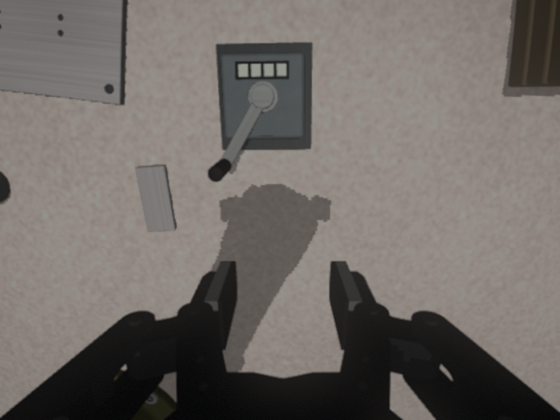

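The wrist view shows the post top at (217,173), the hub centre at (263,96), the counter squared up and the strap at (155,197).

Run:
```python
from h import *
S=load('w1');p=at_z(S,[[217,173]],.102)[0];h=at_z(S,[[263,96]],.059)[0];print(p,h,np.linalg.norm((p-h)[:2]),np.degrees(np.arctan2(*(p-h)[1::-1])))
s=state();print(s['ee_pos'],s['tool_rot'].__class__)
a=at_z(S,[[140,166],[165,165],[175,230],[147,231]],.008);print(a)
t=np.arctan2(*(p-h)[1::-1])%(2*np.pi)
for q in(0,.55,1.1):print(q,h[:2]+.075*np.array([np.cos(t+q),np.sin(t+q)]))
```

```text
[ 0.42294038 -0.2135299   0.102     ] [ 0.48668554 -0.25125851  0.059     ] 0.07407356498985132 149.380137823822
[ 0.40029103 -0.26046532  0.2314368 ] <class 'numpy.ndarray'>
[[ 0.41362878 -0.10563303  0.008     ]
 [ 0.41457867 -0.13493609  0.008     ]
 [ 0.33534136 -0.13862343  0.008     ]
 [ 0.33393714 -0.10379123  0.008     ]]
0 [ 0.42214312 -0.21305803]
0.55 [ 0.41169464 -0.25242716]
1.1 [ 0.4233648  -0.29145159]
```

>>> jog_arm([
  [[0.021,-0.047,0,0,0.045],[0.021,-0.047,0.05,0,0.045],[0.021,-0.047,0.1,0,0.045],[0.021,-0.047,0.11,0,0.045],[0.021,-0.047,0.11,0,0.045]],
])

```text
time_s: 1.4
ee_pos: [0.4172, -0.2248, 0.1215]
tool_rot: [[1.0, -0.0, -0.001], [-0.0, -1.0, 0.0], [-0.001, -0.0, -1.0]]
ft_force: [0.6, -0.4, -0.1]
finger_gap: 0.0447
grasp_force: 0.0
```

>>> jog_arm([
  [[0.004,-0.012,0,0,0.045],[0.004,-0.012,0.02,0,0.045],[0.004,-0.012,0.04,0,0.045],[0.004,-0.012,0.053,0,0.045],[0.004,-0.012,0.053,0,0.045]],
])

```text
time_s: 2.02
ee_pos: [0.4214, -0.2122, 0.0684]
tool_rot: [[1.0, 0.0, -0.0], [0.0, -1.0, 0.0], [-0.0, -0.0, -1.0]]
ft_force: [-0.3, -0.3, 0.2]
finger_gap: 0.0446
grasp_force: 0.0
```

>>> jog_arm([
  [[0,0.016,0,0,0.045],[-0.006,0.034,0,0,0.045],[-0.01,0.052,0,0,0.045],[-0.007,0.07,0,0,0.045],[-0.003,0.084,0,0,0.045]],
])

```text
time_s: 2.65
ee_pos: [0.4178, -0.2977, 0.0684]
tool_rot: [[1.0, -0.001, -0.001], [-0.001, -1.0, 0.0], [-0.001, -0.0, -1.0]]
ft_force: [-3.2, 3.1, 1.1]
finger_gap: 0.0449
grasp_force: 1.9
```

>>> jog_arm([
  [[0.002,0.004,0,0,0.045],[0.004,0.007,0,0,0.045],[0.004,0.009,0,0,0.045]],
])

```text
time_s: 3.02
ee_pos: [0.423, -0.3048, 0.0682]
tool_rot: [[1.0, 0.001, 0.001], [0.001, -1.0, 0.001], [0.001, -0.001, -1.0]]
ft_force: [0.0, 5.2, -2.0]
finger_gap: 0.0451
grasp_force: 2.7
```

>>> jog_arm([
  [[0,0.002,0,0,0.045],[0,0.004,0,0,0.045]],
])

```text
time_s: 3.28
ee_pos: [0.4236, -0.3064, 0.0681]
tool_rot: [[1.0, 0.003, 0.001], [0.003, -1.0, 0.003], [0.001, -0.003, -1.0]]
ft_force: [1.4, 14.8, -1.2]
finger_gap: 0.0448
grasp_force: 7.1
```

>>> jog_arm([
  [[0,0.002,0,0,0.045],[0,0.002,0,0,0.045]],
])

```text
time_s: 3.52
ee_pos: [0.4237, -0.3064, 0.0679]
tool_rot: [[1.0, 0.004, 0.0], [0.004, -1.0, 0.006], [0.0, -0.006, -1.0]]
ft_force: [2.4, 16.6, 1.1]
finger_gap: 0.0451
grasp_force: 8.1
```

The lever is at its stop: force went from 5 to 16 N with no further motion. I'll return along the arc.

>>> jog_arm([
  [[-0.004,-0.02,0,0,0.045],[-0.009,-0.04,0,0,0.045],[-0.009,-0.06,0,0,0.045],[-0.004,-0.08,0,0,0.045],[-0.001,-0.097,0,0,0.045]],
])

```text
time_s: 4.15
ee_pos: [0.4222, -0.214, 0.0686]
tool_rot: [[1.0, 0.0, 0.002], [0.0, -1.0, -0.001], [0.002, 0.001, -1.0]]
ft_force: [-0.1, -0.2, -0.4]
finger_gap: 0.0451
grasp_force: 0.0
```

>>> jog_arm([
  [[0,0,0,0,0.045],[0,0,0,0,0.045]],
])

```text
time_s: 4.4
ee_pos: [0.4212, -0.2154, 0.0683]
tool_rot: [[1.0, -0.001, 0.0], [-0.001, -1.0, -0.001], [0.0, 0.001, -1.0]]
ft_force: [-1.0, -0.5, 0.3]
finger_gap: 0.0449
grasp_force: 0.0
```

Run:
```python
from h import *
snap('wrist','w2')
```

```text
(no output)
```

View pics/w2.png

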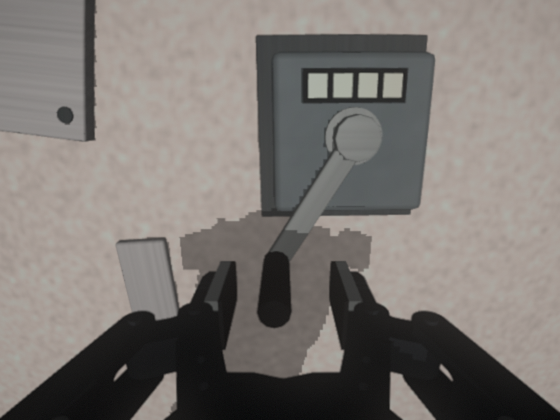

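The lever is back at rest: the post (274,290) stands free between both fingers. I'll lift and go to the bracket.

>>> jog_arm([
  [[0,0,-0.05,0,0.045],[0,0,-0.1,0,0.045],[0,0,-0.15,0,0.085],[0,-0.06,-0.16,0,0.085],[0,-0.12,-0.16,0,0.085]],
])

```text
time_s: 5.08
ee_pos: [0.4218, -0.0947, 0.2296]
tool_rot: [[1.0, -0.004, 0.003], [-0.004, -1.0, -0.001], [0.003, 0.001, -1.0]]
ft_force: [1.4, 1.0, -1.0]
finger_gap: 0.0849
grasp_force: 0.0
```

>>> jog_arm([
  [[0,-0.4,0,33.4,0.085],[0,-0.4,0,33.4,0.085],[0,-0.4,0,33.4,0.085],[0,-0.4,0,33.4,0.085],[0,-0.4,0,33.4,0.085]],
])

```text
time_s: 5.7
ee_pos: [0.4226, 0.185, 0.2285]
tool_rot: [[0.832, -0.554, 0.001], [-0.554, -0.832, -0.0], [0.001, -0.0, -1.0]]
ft_force: [1.5, -0.6, -0.3]
finger_gap: 0.0851
grasp_force: 0.0
```

>>> jog_arm([
  [[0.055,-0.075,0,0,0.085],[0.055,-0.075,0,0,0.085],[0.055,-0.075,0,0,0.085]],
])

```text
time_s: 6.08
ee_pos: [0.5113, 0.2162, 0.2274]
tool_rot: [[0.834, -0.552, -0.0], [-0.552, -0.834, 0.0], [-0.0, 0.0, -1.0]]
ft_force: [-1.0, 0.4, 0.2]
finger_gap: 0.0849
grasp_force: 0.0
```

>>> jog_arm([
  [[0,0,0,0,0.085],[0,0,0,0,0.085]],
])

```text
time_s: 6.32
ee_pos: [0.5087, 0.2157, 0.2285]
tool_rot: [[0.834, -0.551, -0.0], [-0.551, -0.834, -0.0], [0.0, 0.0, -1.0]]
ft_force: [-0.2, 0.2, -0.3]
finger_gap: 0.0848
grasp_force: 0.0
```

Run:
```python
from h import *
snap('wrist','w3');print(state()['ee_pos'])
```

```text
[0.5087372  0.21581952 0.22864257]
```

View pics/w3.png

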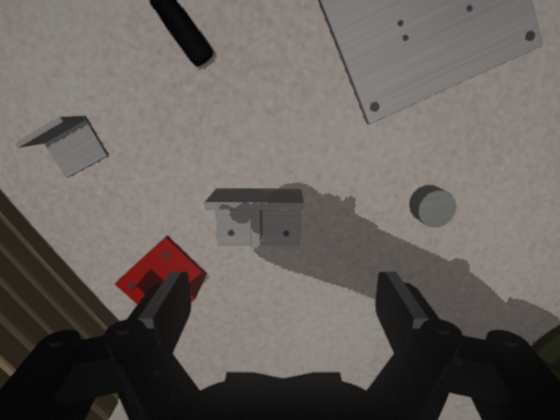

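Run:
```python
from h import *
S=load('w3');p=S['p'][175:265,195:315]
cv2.imwrite('pics/c3.png',cv2.convertScaleAbs(cv2.resize(p,(720,540),interpolation=cv2.INTER_CUBIC),alpha=1.6))
np.set_printoptions(precision=4,suppress=True)
print(-S['T'][:3,:3].T@S['T'][:3,3])
# depth: rib and plate
X=cloud(S)
for z0,z1 in((.004,.012),(.048,.055),(.056,.065)):
    m=(X[...,2]>z0)&(X[...,2]<z1)&(abs(X[...,0]-.485)<.08)&(abs(X[...,1]-.266)<.08)
    Q=X[m][:,:2].astype(np.float32);print(z0,len(Q),cv2.minAreaRect(Q) if len(Q)>5 else '',Q.mean(0))
```

```text
[0.5741 0.1726 0.3727]
0.004 2760 ((0.48708295822143555, 0.2737475037574768), (0.11606693267822266, 0.14556877315044403), 3.150970935821533) [0.4801 0.2702]
0.048 525 ((0.494819700717926, 0.25974541902542114), (0.09690921008586884, 0.05328019708395004), 56.02851867675781) [0.4994 0.2571]
0.056 873 ((0.5132180452346802, 0.24735964834690094), (0.09821706265211105, 0.008889647200703621), 55.8281364440918) [0.5136 0.2468]
```

View pics/c3.png

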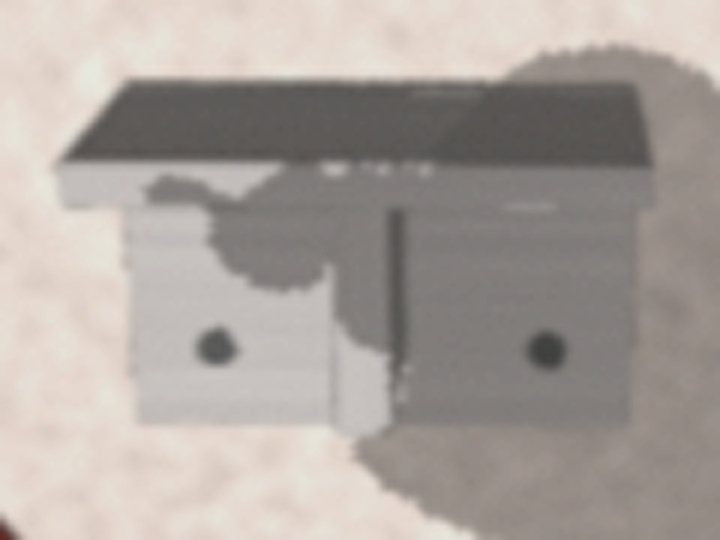

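The crop shows the flange top level with the image, spanning crop (58..655, 163..207), and the rib near end at about crop (361,428). I'll cross-check the depth fit.

Run:
```python
from h import *
np.set_printoptions(precision=4,suppress=True)
S=load('w3');g=lambda x,y:[195+(x+.5)/6-.5,175+(y+.5)/6-.5]
F=at_z(S,[g(58,163),g(654,163),g(657,207),g(56,207)],.06);print(F)
r=at_z(S,[g(361,428)],.052);b=at_z(S,[g(138,422),g(630,424)],.008);print(r,b)
d=F[0]-F[1];a=np.arctan2(d[1],d[0])-np.pi/2;u=np.array([np.cos(a),np.sin(a)]);v=np.array([-u[1],u[0]])
print(np.degrees(a),'orig from flange',F.mean(0)[:2]-.031*u,'from rib',r[0,:2]+.018*u,'from base',b.mean(0)[:2]+.035*u)
o=F.mean(0)[:2]-.031*u
o=(o+np.array([.4876,.2648]))/2
t=o+.004*u
s=state();R=s['tool_rot'];print(o,t,'move',R.T@(np.r_[t,.016]-s['ee_pos']))
```

```text
[[0.5436 0.2871 0.06  ]
 [0.4888 0.2041 0.06  ]
 [0.482  0.2078 0.06  ]
 [0.5377 0.292  0.06  ]]
[[0.4739 0.2748 0.052 ]] [[0.4861 0.326  0.008 ]
 [0.4308 0.2428 0.008 ]]
-33.45111917994445 orig from flange [0.4871 0.2648] from rib [0.4889 0.2649] from base [0.4877 0.2651]
[0.4874 0.2648] [0.4907 0.2626] move [-0.0409 -0.0291  0.2126]
```

>>> jog_arm([
  [[-0.041,-0.029,0,0,0.085],[-0.041,-0.029,0.05,0,0.085],[-0.041,-0.029,0.1,0,0.085],[-0.041,-0.029,0.125,0,0.085],[-0.041,-0.029,0.125,0,0.085]],
])

```text
time_s: 7.0
ee_pos: [0.4897, 0.2624, 0.1021]
tool_rot: [[0.835, -0.55, -0.003], [-0.55, -0.835, -0.002], [-0.001, 0.003, -1.0]]
ft_force: [-0.4, -0.9, 0.5]
finger_gap: 0.0851
grasp_force: 0.0
```

Run:
```python
from h import *
s=state();print(s['tool_rot'].T@(np.array([.4912,.2626,.016])-s['ee_pos']))
```

```text
[ 0.00127373 -0.0012278   0.08610705]
```

>>> jog_arm([
  [[0.001,-0.001,0.04,0,0.085],[0.001,-0.001,0.07,0,0.085],[0.001,-0.001,0.086,0,0.085],[0.001,-0.001,0.086,0,0.085]],
])

```text
time_s: 7.5
ee_pos: [0.4925, 0.2636, 0.0176]
tool_rot: [[0.835, -0.551, -0.0], [-0.551, -0.835, -0.0], [-0.0, 0.0, -1.0]]
ft_force: [-0.2, 0.8, 0.1]
finger_gap: 0.0852
grasp_force: 0.0
```

>>> jog_arm([
  [[0,0,0,0,0.04],[0,0,0,0,0.025],[0,0,0,0,0.015],[0,0,0,0,0.0],[0,0,0,0,0.0]],
])

```text
time_s: 8.12
ee_pos: [0.4925, 0.2633, 0.0177]
tool_rot: [[0.835, -0.551, 0.0], [-0.551, -0.835, -0.0], [0.0, -0.0, -1.0]]
ft_force: [-1.3, -1.6, 5.2]
finger_gap: 0.0094
grasp_force: 59.8
```

>>> jog_arm([
  [[0,0,0,0,0],[0,0,0,0,0],[0,0,0,0,0]],
])

```text
time_s: 8.5
ee_pos: [0.4926, 0.2633, 0.0177]
tool_rot: [[0.835, -0.551, 0.0], [-0.551, -0.835, -0.0], [0.0, -0.0, -1.0]]
ft_force: [-0.8, -1.5, 5.3]
finger_gap: 0.0093
grasp_force: 59.8
```

>>> jog_arm([
  [[0,0,-0.03,0,0],[0,0,-0.07,0,0],[0,0,-0.1,0,0],[0.03,0.04,-0.1,0,0],[0.06,0.08,-0.1,-5,0]],
])

```text
time_s: 9.12
ee_pos: [0.4981, 0.1629, 0.1172]
tool_rot: [[0.881, -0.473, -0.0], [-0.473, -0.881, -0.0], [-0.0, 0.0, -1.0]]
ft_force: [1.0, -0.7, -4.7]
finger_gap: 0.009
grasp_force: 59.3
```

>>> jog_arm([
  [[0.097,0.128,0,-21.2,0],[0.097,0.128,0,-21.2,0],[0.097,0.128,0,-21.2,0],[0.097,0.128,0,-21.2,0],[0.097,0.128,0,-21.2,0]],
])

```text
time_s: 9.75
ee_pos: [0.5224, 0.0056, 0.1169]
tool_rot: [[0.992, -0.126, -0.001], [-0.126, -0.992, 0.001], [-0.001, -0.001, -1.0]]
ft_force: [0.0, 0.8, -3.2]
finger_gap: 0.0091
grasp_force: 59.5
```

```bash
python3 - <<'E'
from h import *
import subprocess
s=state();print(s['ee_pos'],s['tool_rot'])
E
```

```text
[0.52242294 0.00560801 0.11686812] [[ 9.92085861e-01 -1.25557007e-01 -1.04024501e-03]
 [-1.25556199e-01 -9.92086179e-01  8.08765234e-04]
 [-1.13355884e-03 -6.71755345e-04 -9.99999132e-01]]
```

>>> jog_arm([
  [[0,0,0,0,0],[0,0,0,0,0]],
])

```text
time_s: 10.0
ee_pos: [0.5228, 0.0062, 0.1173]
tool_rot: [[0.992, -0.123, -0.0], [-0.123, -0.992, 0.0], [-0.0, -0.0, -1.0]]
ft_force: [-0.6, 0.4, -2.7]
finger_gap: 0.0091
grasp_force: 59.5
```

```bash
python3 - <<'E'
from h import *
snap('wrist','w4')
S=load('w4');X=cloud(S);np.set_printoptions(precision=4,suppress=True)
print(state()['ee_pos'])
m=cv2.resize(S['p'],(784,588),interpolation=cv2.INTER_CUBIC);cv2.imwrite('pics/c4.png',cv2.convertScaleAbs(m,alpha=1.5))
for z0,z1 in((.054,.059),(.060,.064)):
    k=((X[...,2]>z0)&(X[...,2]<z1)&(X[...,0]>.6)&(S['d']>0)).astype(np.uint8)
    n,l,st,c=cv2.connectedComponentsWithStats(k)
    for i in range(1,n):
        if st[i,4]>80:
            Q=X[l==i][:,:2].astype(np.float32);print(z0,st[i],cv2.minAreaRect(Q))
E
```

```text
[0.5228 0.006  0.1173]
0.054 [161   0  30  42 142] ((0.6532200574874878, 0.0477871410548687), (0.012740552425384521, 0.02662249468266964), 45.56532669067383)
0.054 [402   0  30  48 173] ((0.6361817121505737, -0.0810251459479332), (0.028975605964660645, 0.013404486700892448), 24.962987899780273)
0.054 [300  63  68   4 105] ((0.6219996809959412, -0.03614974021911621), (0.039707429707050323, 0.0012785900617018342), 82.26744842529297)
0.06 [152   0  36  40 950] ((0.6566895246505737, 0.053146906197071075), (0.018549444153904915, 0.019963815808296204), 81.64636993408203)
0.06 [ 405    0   38   46 1118] ((0.6378952264785767, -0.08747224509716034), (0.019221331924200058, 0.02312980592250824), 83.1835708618164)
0.06 [ 201   40  191   27 2035] ((0.6305181980133057, -0.014782354235649109), (0.10861826688051224, 0.0120812663808465), 81.66603088378906)
```

View pics/c4.png

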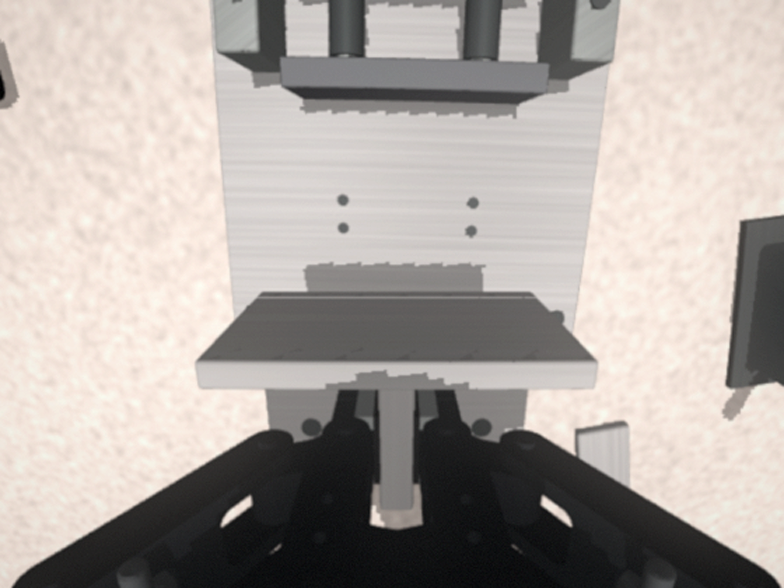

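The view shows the bracket held squarely. The fence front top edge runs (282,88)–(547,95), the bed holes are at (343,200) and (473,203), and the jig is turned about 1.4° clockwise relative to the bracket. I'll measure both in this same picture.

Create m2.py:
```python
from h import *
np.set_printoptions(precision=4,suppress=True)
S=load('w4');X=cloud(S);e=np.array([.5228,.006,.1173])
def rect(z0,z1,ztop,xr):
    k=((X[...,2]>z0)&(X[...,2]<z1)&(X[...,0]>xr[0])&(X[...,0]<xr[1])&(S['d']>0)).astype(np.uint8)
    n,l,st,c=cv2.connectedComponentsWithStats(k);i=1+np.argmax(st[1:,4])
    v,u=np.where(l==i);Q=at_z(S,np.c_[u,v].astype(float),ztop)[:,:2].astype(np.float32)
    print('z median',np.median(X[l==i][:,2]),st[i]);r=cv2.minAreaRect(Q);print(r);return r
f=rect(.0595,.0645,.0585,(.6,.7))
zb=.1173-.0177+.06
b=rect(zb-.003,zb+.0045,zb,(.5,.6))
p=np.array([[282,88],[547,95],[343,200],[473,203],[343,228],[471,231]])*560/784
print(at_z(S,p[:2],.0585),at_z(S,p[2:],.012))
```

```bash
python3 m2.py
```

```text
z median 0.06020710681261951 [ 200   40  193   27 3176]
((0.6307282447814941, -0.014799896627664566), (0.11021604388952255, 0.012224676087498665), 81.70574951171875)
z median 0.16090373531435126 [ 139  251  288   28 7163]
((0.5494002103805542, 0.002897445112466812), (0.10047505795955658, 0.010456232354044914), 82.74911499023438)
[[ 0.6323  0.0401  0.0585]
 [ 0.6162 -0.0687  0.0585]] [[ 0.5798  0.0279  0.012 ]
 [ 0.5696 -0.0416  0.012 ]
 [ 0.5648  0.0303  0.012 ]
 [ 0.5545 -0.0393  0.012 ]]
```

>>> jog_arm([
  [[0.03,0.003,0,1,0],[0.0547,0.0062,0,1.1,0],[0.0547,0.0062,0.03,1.1,0],[0.0547,0.0062,0.06,1.1,0],[0.0547,0.0062,0.075,1.1,0]],
])

```text
time_s: 10.68
ee_pos: [0.5755, -0.0076, 0.0408]
tool_rot: [[0.99, -0.144, -0.002], [-0.144, -0.99, 0.0], [-0.002, 0.0, -1.0]]
ft_force: [0.0, 0.7, -4.1]
finger_gap: 0.0092
grasp_force: 59.4
```

>>> jog_arm([
  [[0,0,0,0,0],[0,0,0,0,0]],
])

```text
time_s: 10.92
ee_pos: [0.5771, -0.0078, 0.0433]
tool_rot: [[0.99, -0.144, 0.002], [-0.144, -0.99, 0.0], [0.002, -0.0, -1.0]]
ft_force: [-0.2, -0.4, -3.2]
finger_gap: 0.0095
grasp_force: 59.3
```

Run:
```python
from h import *
s=state();R=s['tool_rot'];print(s['ee_pos'],s['ft_force'],np.degrees(np.arctan2(R[1,0],R[0,0])),R.T@(np.array([.5763,-.0069,.0297])-s['ee_pos']))
```

```text
[ 0.57714755 -0.00780734  0.04329712] [-0.17550048 -0.44027727 -3.17563319] -8.30009231294979 [-0.00099131 -0.00077109  0.01359581]
```

>>> jog_arm([
  [[0,-0.0008,0.005,0,0],[0,-0.0008,0.009,0,0],[0,-0.0008,0.011,0,0],[0,-0.0008,0.012,0,0],[0,-0.0008,0.0125,0,0]],
])

```text
time_s: 11.55
ee_pos: [0.5765, -0.0073, 0.0298]
tool_rot: [[0.989, -0.145, -0.0], [-0.145, -0.989, 0.0], [-0.0, -0.0, -1.0]]
ft_force: [0.8, -0.0, -3.9]
finger_gap: 0.0096
grasp_force: 59.3
```

>>> jog_arm([
  [[0,0,0.0005,0,0],[0,0,0.001,0,0],[0,0,0.001,0,0]],
])

```text
time_s: 11.92
ee_pos: [0.5765, -0.0073, 0.0297]
tool_rot: [[0.989, -0.145, 0.0], [-0.145, -0.989, -0.0], [0.001, 0.0, -1.0]]
ft_force: [-3.7, 0.4, 6.2]
finger_gap: 0.0089
grasp_force: 61.3
```

>>> jog_arm([
  [[0.004,0,-0.0005,0,0],[0.008,0,-0.0005,0,0],[0.011,0,-0.0005,0,0],[0.014,0,-0.0005,0,0],[0.016,0,-0.0005,0,0]],
])

```text
time_s: 12.55
ee_pos: [0.5916, -0.0093, 0.0297]
tool_rot: [[0.99, -0.144, -0.001], [-0.144, -0.99, 0.0], [-0.001, 0.0, -1.0]]
ft_force: [-7.0, 1.6, 8.9]
finger_gap: 0.0091
grasp_force: 61.4
```

>>> jog_arm([
  [[0,0,0,0,0]],
])

```text
time_s: 12.68
ee_pos: [0.5919, -0.0094, 0.0297]
tool_rot: [[0.99, -0.144, -0.001], [-0.144, -0.99, 0.0], [-0.001, 0.0, -1.0]]
ft_force: [-5.2, 0.7, 6.2]
finger_gap: 0.0094
grasp_force: 61.1
```

>>> jog_arm([
  [[0.002,0,0,0,0],[0.004,0,0,0,0],[0.006,0,0,0,0],[0.008,0,0,0,0]],
])

```text
time_s: 13.18
ee_pos: [0.5982, -0.0102, 0.0298]
tool_rot: [[0.99, -0.144, -0.004], [-0.144, -0.99, -0.0], [-0.004, 0.001, -1.0]]
ft_force: [-11.9, 1.3, 12.4]
finger_gap: 0.0094
grasp_force: 62.1
```

>>> jog_arm([
  [[0,0,0,0,0],[0,0,0,0,0]],
])

```text
time_s: 13.42
ee_pos: [0.5984, -0.0103, 0.0298]
tool_rot: [[0.99, -0.144, -0.003], [-0.144, -0.99, -0.0], [-0.003, 0.001, -1.0]]
ft_force: [-9.7, 0.3, 10.8]
finger_gap: 0.0092
grasp_force: 61.9
```

>>> jog_arm([
  [[0.002,0,-0.0005,0,0],[0.004,0,-0.0007,0,0],[0.006,0,-0.0008,0,0],[0.0075,0,-0.0008,0,0],[0.0075,0,-0.0008,0,0]],
])

```text
time_s: 14.05
ee_pos: [0.6041, -0.0112, 0.0298]
tool_rot: [[0.99, -0.144, -0.007], [-0.144, -0.99, 0.0], [-0.007, 0.001, -1.0]]
ft_force: [-12.7, 2.3, 9.5]
finger_gap: 0.0093
grasp_force: 61.6
```

Run:
```python
from h import *
snap('wrist','w5')
S=load('w5');X=cloud(S);s=state();R=s['tool_rot'];np.set_printoptions(precision=4,suppress=True)
print(s['ee_pos'],s['ft_force'],np.degrees(np.arctan2(R[1,0],R[0,0])),R[2])
cv2.imwrite('pics/c5.png',cv2.convertScaleAbs(cv2.resize(S['p'],(784,588),interpolation=cv2.INTER_CUBIC),alpha=1.6))
```

```text
[ 0.6041 -0.0112  0.0298] [-13.3061   1.8782   9.6374] -8.277298581241272 [-0.0069  0.001  -1.    ]
```

View pics/c5.png

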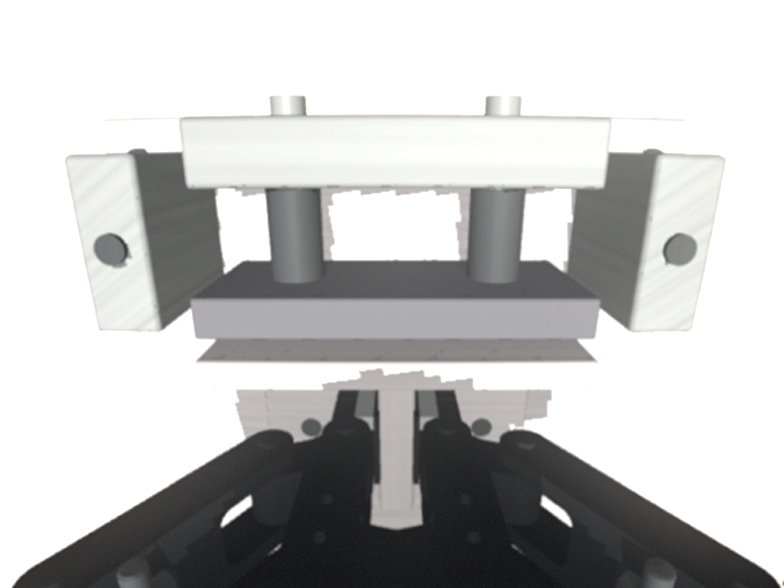

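The view shows the bracket centred: flange 197..595, fence 195..597, cheek inner edges 160 and 634. The front edges are at row 329 for the cheeks, 338 for the fence and 362 for the flange top. I'll compute how far the fence still has to go.

Create m3.py:
```python
from h import *
import sys
np.set_printoptions(precision=4,suppress=True)
S=load(sys.argv[1]);G=cv2.cvtColor(S['p'],cv2.COLOR_BGR2GRAY).astype(float)
a=np.radians(-8.3);u=np.array([np.cos(a),np.sin(a)]);v=np.array([-u[1],u[0]]);o=np.array([.5951,-.0096])
def edge(c0,c1,r0,r1,z):
    c0,c1,r0,r1=[int(round(t*560/784)) for t in(c0,c1,r0,r1)]
    g=np.abs(np.diff(G[r0:r1+1,c0:c1+1],axis=0)); P=[]
    for j in range(g.shape[1]):
        w=g[:,j].copy();i=w.argmax();w[:max(0,i-1)]=0;w[i+2:]=0
        P.append([c0+j,r0+.5+(w*np.arange(len(w))).sum()/w.sum()])
    q=at_z(S,P,z)[:,:2]-o;return np.median(q@u)*1000,np.degrees(np.polyfit(q@v,q@u,1)[0])
print('cheek L',edge(108,150,318,340,.062),'R',edge(644,685,318,340,.062))
print('fence',edge(205,585,329,347,.0585),'flange top outer',edge(215,575,352,371,.072),'flange top inner',edge(215,300,380,399,.072),edge(490,575,380,399,.072))
```

```bash
python3 m3.py w5
```

```text
cheek L (np.float64(42.3423730078459), np.float64(0.46197540611559446)) R (np.float64(42.35212603895374), np.float64(-0.48170627581377007))
fence (np.float64(39.16752379790352), np.float64(-0.08774571895148078)) flange top outer (np.float64(38.64455236494089), np.float64(-0.07329741305997704)) flange top inner (np.float64(31.033728764667497), np.float64(-0.19596226936365294)) (np.float64(31.07019559898083), np.float64(-1.0632464071277201))
```

>>> jog_arm([
  [[0.001,0,-0.0002,0,0],[0.002,0,-0.0004,0,0],[0.003,0,-0.0005,0,0],[0.004,0,-0.0005,0,0],[0.004,0,-0.0005,0,0]],
])

```text
time_s: 14.72
ee_pos: [0.607, -0.0116, 0.0299]
tool_rot: [[0.99, -0.144, -0.009], [-0.144, -0.99, 0.0], [-0.009, 0.001, -1.0]]
ft_force: [-13.9, 2.4, 7.9]
finger_gap: 0.0089
grasp_force: 61.4
```

>>> jog_arm([
  [[0,0,0,0,0],[0,0,0,0,0],[0,0,0,0,0]],
])

```text
time_s: 15.1
ee_pos: [0.607, -0.0116, 0.0299]
tool_rot: [[0.99, -0.144, -0.009], [-0.144, -0.99, 0.0], [-0.009, 0.001, -1.0]]
ft_force: [-14.6, 1.3, 7.6]
finger_gap: 0.0093
grasp_force: 61.4
```

Run:
```python
from h import *
snap('wrist','w6');s=state();print(s['ee_pos'],s['ft_force'],s['tool_rot'][2])
```

```bash
python3 m3.py w6
```

```text
[ 0.60700595 -0.01159071  0.02989947] [-14.75288913   3.16550031   8.13662094] [-0.00884829  0.00117777 -0.99996016]
cheek L (np.float64(43.35265022910794), np.float64(1.0729048241804588)) R (np.float64(43.40417460501733), np.float64(-5.917324229840916))
fence (np.float64(42.182659384663346), np.float64(-0.04472332410594762)) flange top outer (np.float64(41.70794387583676), np.float64(-0.026541071760260708)) flange top inner (np.float64(34.096344830324306), np.float64(0.576993738803221)) (np.float64(34.1366733552362), np.float64(-1.2636647195896316))
```

```bash
sed -i 's/318,340/328,351/g' m3.py; python3 m3.py w6
```

```text
cheek L (np.float64(42.27319613667903), np.float64(0.6774935854518329)) R (np.float64(42.28173999450721), np.float64(-0.21472832779627923))
fence (np.float64(42.182659384663346), np.float64(-0.04472332410594762)) flange top outer (np.float64(41.70794387583676), np.float64(-0.026541071760260708)) flange top inner (np.float64(34.096344830324306), np.float64(0.576993738803221)) (np.float64(34.1366733552362), np.float64(-1.2636647195896316))
```

>>> jog_arm([
  [[0.0003,0,0.0003,0,0],[0.0005,0,0.0005,0,0],[0.0005,0,0.0005,0,0],[0.0005,0,0.0005,0,0]],
])

```text
time_s: 15.65
ee_pos: [0.607, -0.0116, 0.0299]
tool_rot: [[0.99, -0.144, -0.01], [-0.144, -0.99, -0.0], [-0.009, 0.001, -1.0]]
ft_force: [-17.0, 2.9, 13.4]
finger_gap: 0.009
grasp_force: 62.3
```

Run:
```python
from h import *
snap('wrist','w7');s=state();print(s['ee_pos'],s['ft_force'],s['tool_rot'][2])
```

```bash
python3 m3.py w7
```

```text
[ 0.60702163 -0.01157505  0.02988339] [-16.30080376   2.09007861  12.53882419] [-0.0094584   0.00143438 -0.99995424]
cheek L (np.float64(42.2251068438783), np.float64(0.1574419524352426)) R (np.float64(42.311928608070914), np.float64(-0.16145280948106894))
fence (np.float64(42.20721801920611), np.float64(-0.10819288169503505)) flange top outer (np.float64(41.73526886573006), np.float64(-0.014260802111109992)) flange top inner (np.float64(34.073834013935084), np.float64(1.3008865966198087)) (np.float64(34.10680123156227), np.float64(-1.7854244452727321))
```

>>> jog_arm([
  [[-0.0003,0,-0.0003,0,0],[-0.0006,0,-0.0006,0,0],[-0.0008,0,-0.0009,0,0],[-0.0008,0,-0.0009,0,0],[-0.0008,0,-0.0009,0,0]],
])

```text
time_s: 16.32
ee_pos: [0.607, -0.0116, 0.0299]
tool_rot: [[0.99, -0.144, -0.009], [-0.144, -0.99, 0.0], [-0.008, 0.001, -1.0]]
ft_force: [-12.5, 3.4, 3.7]
finger_gap: 0.0093
grasp_force: 60.6
```

Run:
```python
from h import *
snap('wrist','w8');s=state();print(s['ee_pos'],s['ft_force'],s['moment'],s['tool_rot'][2])
S=load('w8');X=cloud(S)
a=np.radians(-8.3);u=np.array([np.cos(a),np.sin(a)]);v=np.array([-u[1],u[0]]);o=np.array([.5951,-.0096])
Q=np.dstack([(X[...,:2]-o)@u,(X[...,:2]-o)@v,X[...,2]])
def plane(m,n):
    P=Q[m];A=np.c_[P[:,:2],np.ones(len(P))];c=np.linalg.lstsq(A,P[:,2],rcond=None)[0]
    r=P[:,2]-A@c;k=abs(r)<.0015;c=np.linalg.lstsq(A[k],P[k,2],rcond=None)[0];print(n,k.sum(),np.degrees(np.arctan(c[:2])),c[2])
x,y,z=Q[...,0],Q[...,1],Q[...,2];d=S['d']>0
plane(d&(abs(y)<.0035)&(x>-.008)&(x<.028)&(abs(z-.066)<.006),'rib')
plane(d&(abs(y)<.046)&(abs(y)>.008)&(x<.03)&(x>-.03)&(abs(z-.021)<.005),'base')
plane(d&(abs(y)>.07)&(abs(y)<.098)&(x<.09)&(abs(z-.013)<.004),'bed')
plane(d&(abs(y)<.05)&(x>.044)&(x<.053)&(abs(z-.0595)<.004),'fence top')
```

```bash
python3 m3.py w8
```

```text
[ 0.6070366  -0.01155199  0.02990576] [-13.32427176   2.52278981   2.86905564] [ 0.54233833  2.41700831 -0.01514381] [-8.47932342e-03  9.52744350e-04 -9.99963596e-01]
rib 1333 [-0.52025114  0.34818957] 0.06587109635758406
base 2520 [-0.33419639  0.04028301] 0.021924541898517454
bed 8456 [0.0638918 0.050129 ] 0.013591666245751598
fence top 5924 [0.09845146 0.07196074] 0.059978944747503773
cheek L (np.float64(42.25202376598221), np.float64(0.7155551149950368)) R (np.float64(42.363692923262214), np.float64(-0.885081015682586))
fence (np.float64(42.18338001915128), np.float64(-0.06960338533052587)) flange top outer (np.float64(41.69327886820266), np.float64(-0.03962499936169088)) flange top inner (np.float64(34.06955892338101), np.float64(0.6706934104159218)) (np.float64(34.11843337486086), np.float64(-1.157699224579333))
```

The fence is level with the cheeks to within about 0.1–0.2 mm (≈10 N), and the bracket is centred and still gripped. The force is steady, so I'm handing in.

>>> jog_arm([
  [[0.0001,0,0,0,0],[0.0001,0,0,0,0],[0.0001,0,0,0,0],[0.0001,0,0,0,0]],
])

```text
time_s: 16.88
ee_pos: [0.607, -0.0116, 0.0299]
tool_rot: [[0.99, -0.144, -0.009], [-0.144, -0.99, 0.0], [-0.009, 0.001, -1.0]]
ft_force: [-12.8, 2.8, 3.7]
finger_gap: 0.0092
grasp_force: 60.6
```

```bash
python3 -c "
from rig import *
print(close_job())"
```

```text
the job is handed in; nothing more can be done
None
```

Job handed in at 16.9 s (no verdict came back): the lever went to its stop and sprang back, and the ribbed bracket is gripped, centred and pressed on the fence, whose face is level with the cheek fronts to about 0.1–0.2 mm (about 10 N by its spring; the wrist reads 13 N with friction); pushing tips the bracket about 0.5° nose-down, so its rear edge may sit about 0.5 mm off the plate.

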